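Shim the rocking centrifuge

ROBOT

A 6-joint arm with a two-finger parallel gripper is mounted at the origin on the work surface. World frame = base frame: x ahead of the robot, y to its left, z up, the work surface at z = 0. Lengths are in m, angles in rad, forces in N, time in s.
With the tool pointing down it reaches from about 0.35 to 0.725 m from the base axis. Payload 4.3 kg.
Tool frame: the origin (TCP) lies at the very end of the fingers, on their centre line; the grasp point (between the pads) lies 19 mm behind it; z points along the fingers, y is the line along which they close (so a half turn about z gives the same grasp; the last joint's range is limited). The gripper opens to 85 mm and grips with 20 to 120 N. Pads are 22 mm wide; open, the fingers measure 114 mm over their backs; the gripper's body (76 mm by 85 mm) begins 54 mm behind the grasp point. The pads swing forward as they close: fully open they stand 13 mm farther back than shut.
Start: joints at [-1.374, 0.377, 0.081, 1.274, 0, 1.46], TCP at [0.174, -0.548, 0.194] pointing down, gripper open.
Joint ranges: [-2.72, 2.72], [-0.84, 1.66], [-1.02, 1.22], [-1.77, 2.12], [-1.37, 1.28], [-3.14, 3.14]. Speed limits (rad/s): [2.57, 2.57, 3.14, 3.14, 3.14, 3.14].

INTERFACE

Orientations are given as a rotation vector (axis times angle).
In Python, from workcell import env gives the robot as it stands.
- The arm moves only by the tool step_arm, never from a script. Its argument "moves" is text: rows parted by semicolons, each of 7 numbers parted by spaces: the opening in per cent of the stroke, from 0 (shut) to 100 (fully open), then the shift along the tool's x, y, z in mm, then the turn, a rotation vector about the tool's x, y, z in degrees. A call has 1 to 20 rows; each row is the pose to reach, as a shift and turn from the pose commanded when the call began, along the tool's axes at that moment; what a row does not reach only later rows make up. A row lasts 1/8 s, in which the tool goes at most 62.5 mm and 10.7 degrees, less where a joint would pass 70% of its speed; a pose out of reach is approached as far as the arm can. A call with a gripper value outside its range is refused whole. The fingers move at their own pace and stop on an object; "force" is the grip in N (left out, the last holds). Time passes only in rows, so rows that repeat a pose let the fingers close. It gives the time, the measured TCP pose, the force, the opening and the grip force at its end, in the units of the state.
- env.observe(): the state, without advancing time (a new reading comes with each control period).
- env.snapshot(name): name is "scene" or "top" or "wrist"; returns a dict with "img" (384x512x3 uint8, red, green, blue), "camera_matrix" (3x3 intrinsics, pixels), "cam_to_world" (4x4, takes a point from camera to world coordinates); the wrist camera has in their place "mount" (4x4, takes a point from camera to tool coordinates, whose origin is the TCP and whose axes are the flange's). Camera axes: x right, y down, z forward; pixel columns grow to the right and rows downward; lengths in m; the calibration is good to about 2 mm. A picture is of the moment at which its call begins: read the wrist's pose just before it. There is no depth.
- env.job_done(): hands the job in; it is judged then, once.
Trained networks look in the newest picture that a camera, given by its name, has taken for a name from the list of things; names that differ only in an ending like _2 or _b are one class to them, and where a whole thing is asked for, a point or a joint stands for the part that bears it (a point fixed in the world has none). Each returns a list of dicts, best first, with "score" (0 to 1); they miss things now and then, are a little off and sometimes report something else, mostly with a low value. They report only what shows in the picture. A call takes as long as a camera call. They do not tell look-alikes from the thing itself.
- env.find_in(camera, thing): "at" ([x, y, z] in m, in the coordinates of the camera as it stood for that picture, good to about 4 mm: the middle of the surface that is visible of it).
The state is a dict: "t": time; "joint_positions": joint angles; "qd": joint speeds; "joint_efforts": joint torques, N m; "position": TCP position; "tool_rot": TCP orientation; "contact_force": force on the tool from outside, world axes, zero at the start; "ft_torque": the same for the moment, N m; "opening": finger opening in m; "gripper_force": force on a finger pad.
Only numpy, scipy, OpenCV 4.12 (cv2) and the standard library are available. Lean on these libraries where they do the work, as an engineer would, in place of code of your own. Each camera call takes 0.05 s, during which the arm holds its last target. There are 200 camera calls.

TASK

The benchtop centrifuge rocks because the foot with the red nut is too short. Push the yellow wedge along the bench, thin end first, under that foot until the centrifuge stands level and no longer rocks, then take the hand away and leave the foot standing on the wedge. Only push the wedge, never lift it, and do not touch the centrifuge or shift anything else on the bench.

Things in the scene. Friction and masses are not known exactly. Their poses are not given: they have to be found in the camera images.
- wedge: loose yellow steel wedge, about 0.3 kg, 110 mm long, 64 mm wide, flat on the bench; 18.5 mm high at its upright thick end, falling evenly to 2 mm at its thin end; a black stripe crosses its top by the thick end. Origin: centre of the underside; x points to the thin end (at +55 mm; thick end at -55 mm), z up. Starts with the thin end 60 to 140 mm short of the foot, turned up to 0.3 rad, offset up to 30 mm
- short_foot (a point): lowest point of the short foot, a black rubber dome of 20 mm radius under a steel lug (40 mm wide, underside 34 to 44 mm, red nut on top up to 63 mm above the bench). It touches the bench while the centrifuge leans, and is 10 mm above it when level. Its x axis points from the foot to the middle of the centrifuge; the wedge starts on the -x side and may enter from any heading within 0.5 rad of +x
- centrifuge_base: the two good feet of the white centrifuge, fixed. Origin: on the bench under its middle, 185 mm from each of the four feet; the short foot lies along -x, the good ones along +y and -y, the fourth along +x. The housing is 210 x 210 mm with its corners towards the feet, its underside 20 to 40 mm and its top 156 mm above the bench; an open lid stands up to 310 mm on the side between +x and +y
- rock (a joint): rocking of the centrifuge, rad: 0.054 = leaning on the short foot (as at the start), 0 = level, stopped as the fourth foot meets the bench. Unshimmed it falls back by its own weight, 3 to 7 N on the short foot. The wedge takes 1 to 5 N to slide, up to 20 N to go under the foot and raise it; at level (foot 50 to 60 mm from the thin end) the push stiffens. Friction keeps the wedge when let go
- amber_bottle: bystander, leave alone: amber glass reagent bottle, 60 mm across, 130 mm tall, near the wedge's way; origin: centre of the underside
- red_jar: bystander, leave alone: white jar with a red cap, 64 mm across, 85 mm tall, near the wedge's way; origin: centre of the underside
- pipette_cup: bystander, leave alone: yellow cup (72 mm across, 100 mm tall) with pipettes standing to 200 mm; origin: centre of the underside
- tube_rack: bystander, leave alone: teal rack of capped tubes, 75 x 200 mm, 101 mm tall; origin: centre of the underside
- tube_insert: bystander, leave alone: aluminium tube insert, 40 x 55 x 50 mm; origin: centre of the underside
Not all that is in view belongs to the job. Of the things like the wedge, leave any that is blue or purple; of the rest the larger one is meant.

How it is judged:
At the end, for the whole second after the job is handed in: The centrifuge is level (rocking joint below 0.009 rad, under 1.7 mm at the foot), held up by the wedge (more than 1 N between them) which lies flat and still on the bench with the short foot within 26 mm of the wedge's centre line (value of joint rock below 0.009 rad and contact force between wedge and rock above 1 N and y of short_foot in the frame of wedge between -0.026 and 0.026 m and height (world z) of wedge below 0.004 m and angle between wedge's own z axis and vertical below 0.05 rad and linear speed of wedge below 0.01 m/s); the robot touches nothing.
It fails at once if the wedge is lifted or tipped off the bench (height (world z) of wedge above 0.012 m or angle between wedge's own z axis and vertical above 0.25 rad).
It fails at once if the robot touches the centrifuge (contact force between any of the arm, the fingers and rock above 1 N or contact force between any of the arm, the fingers and centrifuge_base above 1 N).
It fails at once if another thing on the bench is shifted by more than 15 mm or tipped (distance of any of amber_bottle, red_jar, pipette_cup, tube_rack, tube_insert from where it was at the start of the episode above 0.015 m or angle between any of amber_bottle, red_jar, pipette_cup, tube_rack, tube_insert's own z axis and vertical above 0.3 rad).
It also fails if it takes over 58 s, if anything falls off the work surface, if the arm or the gripper's body presses on something with over 40 N, if the wrist force passes 120 N, or if a joint passes its speed limit or range.

## Working session

There is one attempt and no reset: what is moved stays moved. The work goes in short steps, Python scripts to look and compute and a tool call to move; the robot and the scene stay as the last step left them, time stands still between calls to the robot, and variables do not carry over. Pictures are saved under pics/ and viewed, at most 10 in all, crops included, and the job is handed in when it is done.

Besides the shell and the picture viewer there is one more tool, called after "Request:" as name(argument=value, ...) on one line, values as JSON. step_arm: Moves the arm, as the interface text tells. Its arguments: {"type":"object","properties":{"moves":{"type":"string"},"force":{"type":"number"}},"required":["moves"]}

```bash
mkdir -p pics; cat > h.py <<'E'
import numpy as np, cv2
from workcell import env
from scipy.spatial.transform import Rotation as R
def snap(c,f=None):
    s=env.snapshot(c)
    if f: cv2.imwrite('pics/'+f,s['img'][:,:,::-1])
    return s
def w(T,p): return (np.array(T)@np.r_[p,1])[:3]
def ray(s,u,v,z,T=None):
    T=np.array(s['cam_to_world']) if T is None else T
    d=T[:3,:3]@np.linalg.inv(s['camera_matrix'])@[u,v,1]; o=T[:3,3]
    return o+d*(z-o[2])/d[2]
def proj(s,p):
    T=np.linalg.inv(s['cam_to_world']);q=np.array(s['camera_matrix'])@w(T,p);return q[:2]/q[2]
E
python3 - <<'E'
from h import *
o=env.observe();print(o['position'],o['tool_rot'],o['contact_force'])
for c in ['top','scene']:
    s=snap(c,c+'0.png');print(c,np.round(s['cam_to_world'],3).tolist())
    for n in ['wedge','short_foot','centrifuge_base','amber_bottle','red_jar','pipette_cup','tube_rack','tube_insert']:
        for d in env.find_in(c,n): print(n,round(d['score'],2),np.round(w(s['cam_to_world'],d['at']),3), np.round(proj(s,w(s['cam_to_world'],d['at']))))
E
```

```text
[ 0.17352649 -0.54743824  0.19276358] [-3.10269863e+00 -4.79748269e-01  9.79944032e-05] [-0.26704733 -0.5576921   0.05460074]
top [[-0.006, -0.992, 0.128, 0.424], [-1.0, 0.003, -0.023, -0.094], [0.023, -0.128, -0.992, 1.044], [0.0, 0.0, 0.0, 1.0]]
wedge 0.85 [ 0.462 -0.216  0.009] [300. 229.]
wedge 0.75 [ 0.733 -0.177  0.011] [284. 127.]
wedge 0.6 [ 0.415 -0.065  0.01 ] [242. 247.]
short_foot 0.77 [0.528 0.2   0.146] [122. 198.]
centrifuge_base 0.9 [0.533 0.201 0.146] [122. 196.]
amber_bottle 0.62 [0.429 0.051 0.091] [192. 242.]
red_jar 0.91 [0.694 0.034 0.086] [201. 133.]
pipette_cup 0.59 [ 0.667 -0.387  0.078] [370. 145.]
tube_insert 0.55 [ 0.371 -0.357  0.055] [360. 265.]
scene [[0.519, 0.629, -0.58, 1.179], [0.855, -0.395, 0.337, -0.501], [-0.017, -0.67, -0.742, 0.872], [0.0, 0.0, 0.0, 1.0]]
wedge 0.98 [ 0.479 -0.216  0.012] [209. 205.]
wedge 0.87 [ 0.607 -0.157  0.011] [256. 230.]
wedge 0.66 [ 0.743 -0.184  0.011] [278. 277.]
wedge 0.56 [ 0.421 -0.074  0.004] [246. 172.]
short_foot 0.56 [0.542 0.207 0.146] [366. 118.]
centrifuge_base 0.69 [0.542 0.205 0.15 ] [365. 117.]
amber_bottle 0.93 [0.443 0.051 0.072] [290. 141.]
red_jar 0.91 [0.716 0.025 0.063] [349. 215.]
red_jar 0.39 [ 0.385 -0.368  0.044] [135. 197.]
pipette_cup 0.67 [ 0.683 -0.376  0.078] [182. 281.]
tube_rack 0.92 [ 0.545 -0.456  0.043] [124. 260.]
tube_insert 0.81 [ 0.385 -0.365  0.043] [136. 197.]
```

View pics/top0.png

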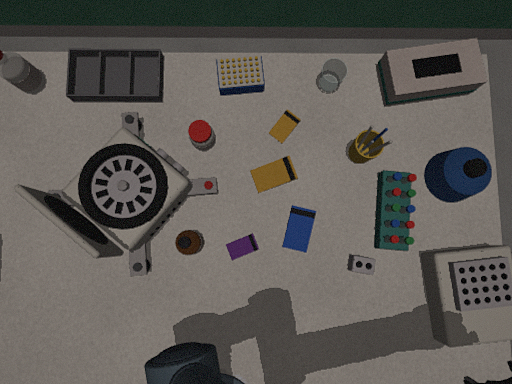

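View pics/scene0.png

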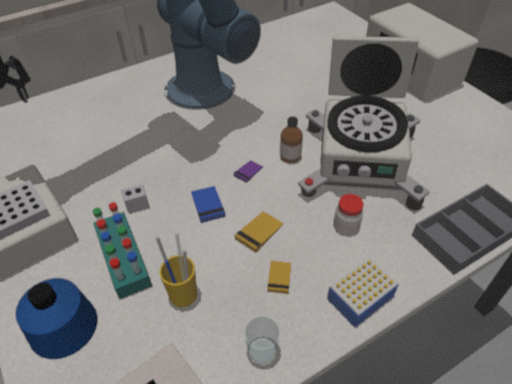

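The top view shows the target wedge at (274,174): the larger yellow one, stripe on its right and thin end on its left at (252,180). The red nut is at (208,185), the jar at (201,133) and the bottle at (188,242). The blue and purple wedges and the small yellow one stay where they are.

```bash
python3 - <<'E'
from h import *
s=snap('top');im=s['img'].astype(int)
h=cv2.cvtColor(s['img'],cv2.COLOR_RGB2HSV)
def blob(m,u0,u1,v0,v1):
    k=np.zeros_like(m);k[v0:v1,u0:u1]=m[v0:v1,u0:u1]
    n,l,st,c=cv2.connectedComponentsWithStats(k.astype(np.uint8));i=1+np.argmax(st[1:,4]);return l==i,c[i],st[i,4]
yel=(h[...,0]>12)&(h[...,0]<32)&(h[...,1]>130)&(h[...,2]>70)
m,c,a=blob(yel,240,305,148,200);print('yellow',c,a)
dark=(h[...,2]<60)
d,cd,ad=blob(dark,275,305,148,190);print('stripe',cd,ad)
mm=(m|d)
r=cv2.minAreaRect(np.argwhere(mm)[:,::-1].astype(np.float32));b=cv2.boxPoints(r);print(r)
ds=np.linalg.norm(b-cd,axis=1);o=np.argsort(ds)
P=[ray(s,*b[i],0.0185 if k<2 else 0.002) for k,i in enumerate(o)]
P=np.array(P);print(P.round(4).tolist())
tk=P[:2].mean(0);th=P[2:].mean(0);print('len',np.linalg.norm((th-tk)[:2]),'thick',tk,'thin',th,'ang',np.arctan2(*(th-tk)[1::-1]))
red=((h[...,0]<8)|(h[...,0]>172))&(h[...,1]>130)&(h[...,2]>60)
m,c,a=blob(red,203,214,179,192);nut=ray(s,*c,0.062);print('nut',c,a,nut)
for p in [(130,119),(138,266)]: print('lug',ray(s,*p,.06))
E
```

```text
yellow [270.06529625 175.14873035] 827
stripe [288.48648649 168.        ] 111
((272.32989501953125, 174.25775146484375), (24.123394012451172, 39.63128662109375), 68.96248626708984)
[[0.6525, -0.1825, 0.0185], [0.5926, -0.2043, 0.0185], [0.6178, -0.0851, 0.002], [0.5575, -0.1078, 0.002]]
len 0.10303906721255443 thick [ 0.62254606 -0.19342118  0.0185    ] thin [ 0.58763991 -0.09647475  0.002     ] ang 1.9164015592612473
nut [207.98113208 184.62264151] 53 [0.57022283 0.01743667 0.062     ]
lug [0.73877791 0.21630171 0.06      ]
lug [0.37236138 0.18381271 0.06      ]
```

Request:
step_arm(moves="35 537 -153 0 0 0 -92;35 537 -153 0 0 0 -92;35 537 -153 0 0 0 -92;35 537 -153 0 0 0 -92;35 537 -153 0 0 0 -92;35 537 -153 0 0 0 -92;35 537 -153 0 0 0 -92;35 537 -153 0 0 0 -92;35 537 -153 0 0 0 -92;35 537 -153 0 0 0 -92;35 537 -153 30 0 0 -92;35 537 -153 40 0 0 -92;35 537 -153 40 0 0 -92")

```text
t: 2.58
position: [0.638, -0.2404, 0.153]
tool_rot: [-1.812, -2.564, 0.001]
contact_force: [1.3, -0.3, 0.3]
opening: 0.0301
gripper_force: 0.0
```

```bash
cat >> h.py <<'E'
def wristT(s,o):
    T=np.eye(4);T[:3,:3]=R.from_rotvec(o['tool_rot']).as_matrix();T[:3,3]=o['position']
    return T@np.array(s['mount'])
def rep():
    o=env.observe();M=R.from_rotvec(o['tool_rot']).as_matrix()
    print('t',o['t'],'pos',np.round(o['position'],4),'yaw',round(float(np.arctan2(M[1,0],M[0,0])),4),'tilt',np.round(M[:,2],3),'F',np.round(o['contact_force'],2),'op',o['opening'],'q',np.round(o['joint_positions'],2));return o
E
python3 - <<'E'
from h import *
o=rep();s=snap('wrist','w1.png');T=wristT(s,o);print(np.round(s['mount'],3).tolist())
for n in ['wedge','short_foot']:
    for d in env.find_in('wrist',n): print(n,round(d['score'],2),w(T,d['at']).round(3))
E
```

```text
t 2.575 pos [ 0.638  -0.2404  0.153 ] yaw 1.9113 tilt [-0.002  0.001 -1.   ] F [ 1.27 -0.27  0.29] op 0.03009456451045189 q [-0.45  0.62  0.37  1.32 -0.    0.78]
[[0.001, -0.96, -0.279, 0.07], [1.0, 0.001, 0.0, 0.001], [-0.0, -0.279, 0.96, -0.18], [0.0, 0.0, 0.0, 1.0]]
wedge 0.95 [ 0.61  -0.147  0.012]
wedge 0.76 [ 0.735 -0.181  0.009]
wedge 0.64 [ 0.464 -0.214  0.009]
```

View pics/w1.png

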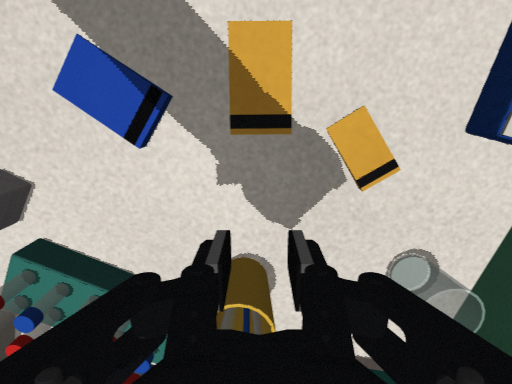

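The wrist view shows the wedge straight ahead and aligned with the tool: thin edge at row 21 (columns 228–292), thick top edge near row 129 (columns 230–292). Nothing blocks the fingers.

```bash
python3 - <<'E'
from h import *
o=env.observe();s=snap('wrist');T=wristT(s,o)
a=[ray(s,228.5,21,.002,T),ray(s,292,21,.002,T),ray(s,230,129,.0185,T),ray(s,291.5,129,.0185,T)]
thin=(a[0]+a[1])/2;tk=(a[2]+a[3])/2;d=(thin-tk)[:2];print(thin,tk,np.linalg.norm(d),np.linalg.norm(a[0]-a[1]))
h=np.arctan2(d[1],d[0]);u=d/np.linalg.norm(d);n=np.array([-u[1],u[0]])
f=np.array([.571,.018])
c=(thin+tk)[:2]/2;print('head',h,'c',c,'foot along from thin',(f-thin[:2])@u,'lat',(f-c)@n,'aim',np.arctan2(*(f-tk[:2])[::-1]))
M=R.from_rotvec(o['tool_rot']).as_matrix();print('thick in tool',M.T@(tk-o['position']),'foot in tool',M.T@(np.r_[f,0]-o['position']))
E
```

```text
[ 0.59083369 -0.09646974  0.002     ] [ 0.62650016 -0.19512797  0.0185    ] 0.1049073081671904 0.0636345402252415
head 1.9176927996751336 c [ 0.60866692 -0.14579885] foot along from thin 0.1143941212409479 lat -0.02026527247186572 aim 1.8255461931734562
thick in tool [0.04763664 0.00278947 0.13648361] foot in tool [0.26707917 0.02172461 0.15471777]
```

Request:
step_arm(moves="35 18 -5 60 0 0 6.7;35 18 -5 115 0 0 6.7;35 18 -5 135 0 0 6.7;35 18 -5 142 0 0 6.7;35 18 -5 146 0 0 6.7;35 18 -5 146 0 0 6.7")

```text
t: 3.52
position: [0.6298, -0.2255, 0.0091]
tool_rot: [1.957, 2.454, 0.001]
contact_force: [-0.9, -0.0, -0.3]
opening: 0.0301
gripper_force: 0.0
```

```bash
python3 - <<'E'
from h import *
rep()
E
```

```text
t 3.525 pos [ 0.6298 -0.2255  0.0091] yaw 1.7955 tilt [ 0.002 -0.001 -1.   ] F [-0.88 -0.01 -0.31] op 0.03010524448417091 q [-0.44  0.66  0.07  0.97 -0.    0.91]
```

Request:
step_arm(moves="35 6 0 2 0 0 0;35 12 -1 2 0 0 0;35 17 -2 2 0 0 0;35 22 -2 2 0 0 0;35 27 -2 2 0 0 0;35 33 -2 2 0 0 0;35 39 -2 2 0 0 0;35 45 -2 2 0 0 0;35 51 -2 2 0 0 0;35 57 -2 2 0 0 0;35 63 -2 2 0 0 0;35 69 -2 2 0 0 0;35 75 -2 2 0 0 0;35 80 -2 2 0 0 0;35 85 -2 2 0 0 0;35 90 -2 2 0 0 0;35 90 -2 2 0 0 0")

```text
t: 5.65
position: [0.6065, -0.1372, 0.0057]
tool_rot: [-1.958, -2.457, 0.0]
contact_force: [-0.0, 0.0, -0.2]
opening: 0.0302
gripper_force: 0.0
```

```bash
python3 - <<'E'
from h import *
o=rep();s=snap('wrist','w2.png');t=snap('top')
c=t['img'][130:260,160:320,::-1];b=cv2.resize(c,None,fx=4,fy=4,interpolation=cv2.INTER_CUBIC)
cv2.imwrite('pics/t2.png',b)
E
```

```text
t 5.65 pos [ 0.6065 -0.1372  0.0057] yaw 1.796 tilt [-0. -0. -1.] F [-0.05  0.05 -0.23] op 0.030181736660657217 q [-0.32  0.58 -0.09  0.89 -0.    1.02]
```

View pics/w2.png

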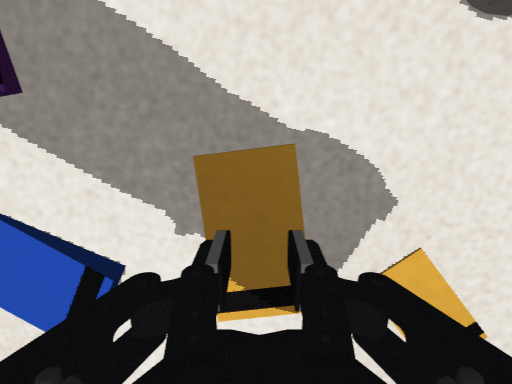

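View pics/t2.png

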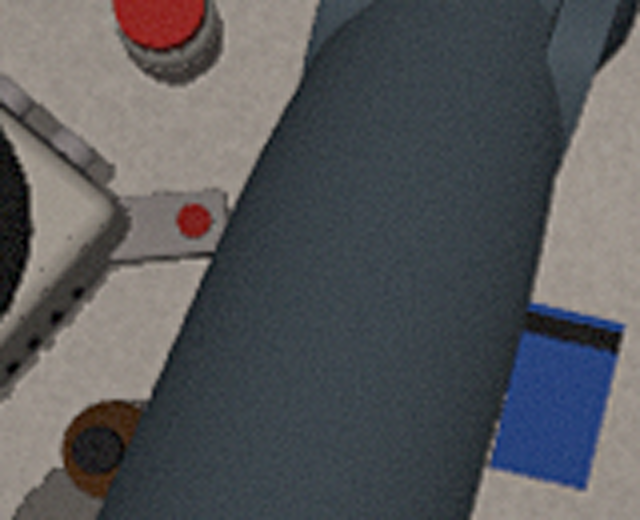

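```bash
python3 - <<'E'
from h import *
o=env.observe();s=snap('wrist');T=wristT(s,o)
for p in [(194,156,.002),(295,144,.002),(218,320,.0185),(299,314,.0185)]: print(p,ray(s,*p,T).round(4) if 0 else ray(s,p[0],p[1],p[2],T).round(4))
print(s['camera_matrix'])
E
```

```text
(194, 156, 0.002) [ 0.559  -0.1068  0.002 ]
(295, 144, 0.002) [ 0.6185 -0.0855  0.002 ]
(218, 320, 0.0185) [ 0.5958 -0.2094  0.0185]
(299, 314, 0.0185) [ 0.6477 -0.1926  0.0185]
[[296.2529276    0.         258.92123556]
 [  0.         296.2529276  192.44612487]
 [  0.           0.           1.        ]]
```

The wedge hasn't moved. At 35% opening the fingertips sit well behind the TCP, so they passed over it. I'll lift, back off, shut the fingers so the tips are at the TCP, and push low.

Request:
step_arm(moves="35 0 0 -30 0 0 0;35 -30 0 -50 0 0 0;0 -80 -3 -50 0 0 0;0 -92 -3 -50 0 0 0;0 -92 -3 -50 0 0 0;0 -92 -3 -50 0 0 0;0 -92 -3 -50 0 0 0;0 -92 -3 -25 0 0 0;0 -92 -3 -8 0 0 0;0 -92 -3 -2 0 0 0;0 -92 -3 0 0 0 0;0 -92 -3 0 0 0 0")

```text
t: 7.3
position: [0.6246, -0.2282, 0.0062]
tool_rot: [1.958, 2.456, 0.0]
contact_force: [-0.4, 0.1, 0.5]
opening: -0.0003
gripper_force: 0.0
```

Request:
step_arm(moves="0 6 0 0 0 0 0;0 12 0 0 0 0 0;0 17 0 0 0 0 0;0 22 0 0 0 0 0;0 27 0 0 0 0 0;0 32 0 0 0 0 0;0 36 0 0 0 0 0;0 40 0 0 0 0 0;0 40 0 0 0 0 0")

```text
t: 8.43
position: [0.6152, -0.1887, 0.0057]
tool_rot: [-1.958, -2.457, 0.0]
contact_force: [-0.2, 0.4, -0.4]
opening: 0.0002
gripper_force: 0.0
```

```bash
python3 - <<'E'
from h import *
o=rep();s=snap('wrist','w3.png')
E
```

```text
t 8.425 pos [ 0.6152 -0.1887  0.0057] yaw 1.7959 tilt [-0. -0. -1.] F [-0.2   0.45 -0.42] op 0.00019299755609355058 q [-0.4   0.62 -0.02  0.93 -0.    0.95]
```

View pics/w3.png

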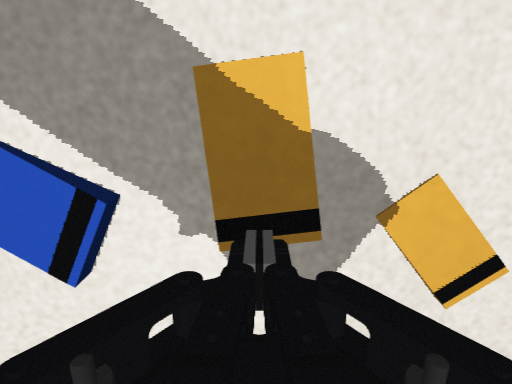

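```bash
python3 - <<'E'
from h import *
o=env.observe();s=snap('wrist');T=wristT(s,o)
for p in [(193,67,.002),(303,52,.002),(219,242,.0185),(321,232,.0185),(219,250,0.0185),(321,240,.0185)]: print(p,ray(s,p[0],p[1],p[2],T).round(4))
c=s['img'][200:290,180:350,::-1];cv2.imwrite('pics/w3c.png',cv2.resize(c,None,fx=4.5,fy=4.5,interpolation=cv2.INTER_NEAREST))
E
```

```text
(193, 67, 0.002) [ 0.5586 -0.1073  0.002 ]
(303, 52, 0.002) [ 0.6182 -0.0855  0.002 ]
(219, 242, 0.0185) [ 0.5943 -0.2041  0.0185]
(321, 232, 0.0185) [ 0.6539 -0.1835  0.0185]
(219, 250, 0.0185) [ 0.5953 -0.2094  0.0185]
(321, 240, 0.0185) [ 0.6554 -0.1887  0.0185]
```

View pics/w3c.png

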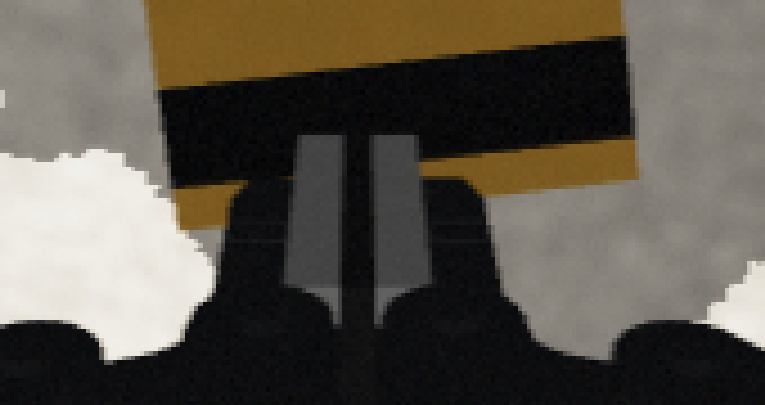

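The wedge is still in place. The crop shows the grey pads ending over the stripe at about row 230, roughly 18 mm above the nominal TCP. I'll back off and feel for the bench.

Request:
step_arm(moves="0 0 0 -15 0 0 0;0 -20 0 -15 0 0 0;0 -41 0 -15 0 0 0;0 -41 0 -5 0 0 0;0 -41 0 0 0 0 0;0 -41 0 3 0 0 0;0 -41 0 5 0 0 0")

```text
t: 9.4
position: [0.6241, -0.2282, 0.0003]
tool_rot: [-1.957, -2.457, 0.0]
contact_force: [0.2, -0.0, 0.0]
opening: -0.0002
gripper_force: 0.0
```

Request:
step_arm(moves="0 0 0 2 0 0 0;0 0 0 4 0 0 0;0 0 0 4 0 0 0")

```text
t: 9.78
position: [0.6244, -0.2288, -0.0034]
tool_rot: [-1.958, -2.457, 0.0]
contact_force: [0.1, 0.9, 0.5]
opening: -0.0
gripper_force: 0.0
```

Request:
step_arm(moves="0 0 0 2 0 0 0;0 0 0 4 0 0 0;0 0 0 6 0 0 0;0 0 0 6 0 0 0")

```text
t: 10.28
position: [0.6242, -0.2288, -0.0096]
tool_rot: [-1.958, -2.456, 0.0]
contact_force: [-0.2, 0.4, 0.5]
opening: 0.0002
gripper_force: 0.0
```

Request:
step_arm(moves="0 0 0 1 0 0 0;0 0 0 2 0 0 0;0 0 0 2 0 0 0")

```text
t: 10.65
position: [0.6244, -0.2289, -0.0114]
tool_rot: [-1.958, -2.456, 0.0]
contact_force: [-0.3, -0.8, -0.3]
opening: -0.0001
gripper_force: 0.0
```

The tips are still free at z = −11 mm, so the fingers are about 18 mm shorter than stated and the tips are now about 6 mm above the bench. I'll tilt the tool back 15° so the gripper body stays clear of the lug, then push.

Request:
step_arm(moves="0 0 0 0 0 8 0;0 0 0 1 0 15 0;0 6 0 1 0 15 0;0 12 0 1 0 15 0;0 18 0 1 0 15 0;0 23 0 1 0 15 0;0 27 0 1 0 15 0;0 31 0 1 0 15 0;0 35 0 1 0 15 0;0 40 0 1 0 15 0;0 45 0 1 0 15 0;0 50 0 1 0 15 0;0 55 0 1 0 15 0;0 60 0 1 0 15 0;0 60 0 1 0 15 0")

```text
t: 12.52
position: [0.6109, -0.17, -0.0123]
tool_rot: [-1.824, -2.289, -0.24]
contact_force: [-0.4, -0.0, 0.1]
opening: 0.0003
gripper_force: 0.0
```

```bash
python3 - <<'E'
from h import *
o=rep();s=snap('wrist','w4.png')
E
```

```text
t 12.525 pos [ 0.6109 -0.17   -0.0123] yaw 1.7961 tilt [-0.058  0.252 -0.966] F [-0.36 -0.05  0.15] op 0.00027431689023193806 q [-0.48  0.77  0.16  1.14  0.2   0.85]
```

View pics/w4.png

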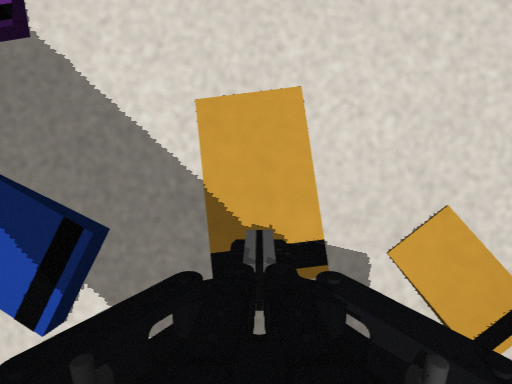

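```bash
python3 - <<'E'
from h import *
o=env.observe();s=snap('wrist');T=wristT(s,o)
for p in [(196,99,.002),(301,87,.002),(328,277,.0185)]: print(p,ray(s,p[0],p[1],p[2],T).round(4))
M=R.from_rotvec(o['tool_rot']).as_matrix()
# finger tip pixel 230 -> distance along tool axis; tcp pixel
K=np.array(s['camera_matrix']);m=np.linalg.inv(s['mount'])
for x in (0,.011):
  for d in (0,.01,.018,.03,.04): q=K@w(m,[x,0,-d]);print(x,d,(q[:2]/q[2]).round(0))
for p in [(0.6250,-0.1985,.0185)]: print(M.T@(np.array(p)-o['position']))
E
```

```text
(196, 99, 0.002) [ 0.5588 -0.1069  0.002 ]
(301, 87, 0.002) [ 0.6183 -0.0859  0.002 ]
(328, 277, 0.0185) [ 0.6552 -0.1892  0.0185]
0 0 [258. 219.]
0 0.01 [258. 225.]
0 0.018 [257. 230.]
0 0.03 [257. 239.]
0 0.04 [257. 247.]
0.011 0 [258. 203.]
0.011 0.01 [257. 208.]
0.011 0.018 [257. 213.]
0.011 0.03 [257. 220.]
0.011 0.04 [257. 228.]
[-0.02162275  0.00730062 -0.03764589]
```

Still over the wedge, so the tips end even further back than I thought. I'll back off and go down in small steps until they touch the bench.

Request:
step_arm(moves="0 -15 0 -4 0 0 0;0 -30 0 -8 0 0 0;0 -39 0 -10 0 0 0;0 -40 0 -7 0 0 0;0 -41 0 -3 0 0 0;0 -41 0 0 0 0 0;0 -41 0 0 0 0 0")

```text
t: 13.5
position: [0.6194, -0.2083, -0.0233]
tool_rot: [-1.823, -2.289, -0.24]
contact_force: [-0.4, 0.3, -0.4]
opening: 0.0003
gripper_force: 0.0
```

Request:
step_arm(moves="0 -0.5 0 2 0 0 0;0 -1 0 4 0 0 0;0 -1 0 4 0 0 0")

```text
t: 13.88
position: [0.6197, -0.2089, -0.0272]
tool_rot: [-1.825, -2.289, -0.24]
contact_force: [-0.2, -0.2, -0.4]
opening: -0.0
gripper_force: 0.0
```

Request:
step_arm(moves="0 -0.5 0 2 0 0 0;0 -1 0 4 0 0 0;0 -1 0 4 0 0 0")

```text
t: 14.25
position: [0.6196, -0.2088, -0.0314]
tool_rot: [-1.825, -2.289, -0.24]
contact_force: [-1.1, 0.3, -0.7]
opening: -0.0
gripper_force: 0.0
```

Request:
step_arm(moves="0 -0.5 0 2 0 0 0;0 -0.5 0 2 0 0 0")

```text
t: 14.5
position: [0.6197, -0.2088, -0.0334]
tool_rot: [-1.825, -2.289, -0.24]
contact_force: [-0.5, -0.2, -0.3]
opening: -0.0001
gripper_force: 0.0
```

Request:
step_arm(moves="0 -0.5 0 2 0 0 0;0 -0.5 0 2 0 0 0")

```text
t: 14.75
position: [0.6201, -0.2089, -0.0344]
tool_rot: [-1.825, -2.289, -0.241]
contact_force: [-1.0, 0.9, 3.9]
opening: 0.0
gripper_force: 2.4
```

Request:
step_arm(moves="0 -0.5 0 2 0 0 0;0 -0.5 0 2 0 0 0")

```text
t: 15.0
position: [0.6202, -0.2089, -0.0347]
tool_rot: [-1.826, -2.29, -0.241]
contact_force: [-4.7, 0.0, 13.6]
opening: -0.0001
gripper_force: 7.1
```

Contact at reported z = −34 mm, so the reported TCP lies about 36 mm beyond the real tips. I'll raise 5 mm and push.

Request:
step_arm(moves="0 1.3 0 -4.8 0 0 0;0 6 0 -3.5 0 0 0;0 11 0 -2.2 0 0 0;0 16 0 -0.9 0 0 0;0 21 0 0.4 0 0 0;0 26 0 1.7 0 0 0;0 26 0 1.7 0 0 0")

```text
t: 15.88
position: [0.6137, -0.1828, -0.0324]
tool_rot: [-1.823, -2.288, -0.241]
contact_force: [0.6, -0.1, -0.9]
opening: -0.0003
gripper_force: 0.0
```

```bash
cat >> h.py <<'E'
def wedge_wrist():
    """yellow blob thin-edge corners via wrist camera"""
    o=rep();s=snap('wrist');T=wristT(s,o);h=cv2.cvtColor(s['img'],cv2.COLOR_RGB2HSV)
    m=((h[...,0]>12)&(h[...,0]<32)&(h[...,1]>130)&(h[...,2]>50)).astype(np.uint8)
    n,l,st,c=cv2.connectedComponentsWithStats(m)
    i=1+np.argmax([st[k,4]*(abs(c[k][0]-258)<70) for k in range(1,n)])
    ys,xs=np.nonzero(l==i);a=np.argmin(xs+ys*1.0);
    tl=(xs[np.argmin(xs+ys)],ys[np.argmin(xs+ys)]);tr=(xs[np.argmax(xs-ys)],ys[np.argmax(xs-ys)])
    A,B=ray(s,*tl,.002,T)[:2],ray(s,*tr,.002,T)[:2];mid=(A+B)/2;e=B-A
    hd=np.arctan2(e[1],e[0])+np.pi/2;u=np.array([np.cos(hd),np.sin(hd)]);nn=np.array([-u[1],u[0]])
    f=np.array([.571,.018]);print('tl',tl,'tr',tr,'width',np.linalg.norm(e).round(4),'thin mid',mid.round(4),'head',hd.round(3),'foot along',((f-mid)@u).round(4),'lat',((f-mid)@nn).round(4))
    return s
E
python3 -c "
from h import *
wedge_wrist()"
```

```text
t 15.875 pos [ 0.6137 -0.1828 -0.0324] yaw 1.796 tilt [-0.059  0.253 -0.966] F [ 0.63 -0.07 -0.88] op -0.00026247623705158977 q [-0.5   0.8   0.17  1.12  0.2   0.83]
tl (np.int64(195), np.int64(23)) tr (np.int64(314), np.int64(13)) width 0.0629 thin mid [ 0.5876 -0.0759] head 1.88 foot along 0.0945 lat -0.0127
```

The wedge is moving and turning into line.

Request:
step_arm(moves="0 5 0 0.3 0 0 0;0 10 0 1.6 0 0 0;0 15 0 2.9 0 0 0;0 20 0 4.2 0 0 0;0 25 0 5.6 0 0 0;0 30 0 6.9 0 0 0;0 35 0 8.3 0 0 0;0 40 0 9.6 0 0 0;0 45 0 11 0 0 0;0 50 0 12.4 0 0 0;0 55 0 13.7 0 0 0;0 60 0 15 0 0 0;0 60 0 15 0 0 0")

```text
t: 17.55
position: [0.6001, -0.1227, -0.0311]
tool_rot: [-1.824, -2.289, -0.241]
contact_force: [-0.6, -0.1, 0.3]
opening: -0.0001
gripper_force: 0.0
```

```bash
python3 -c "
from h import *
s=wedge_wrist();cv2.imwrite('pics/w5.png',s['img'][:,:,::-1])"
```

```text
t 17.55 pos [ 0.6001 -0.1227 -0.0311] yaw 1.7961 tilt [-0.058  0.253 -0.966] F [-0.63 -0.09  0.34] op -9.542314211066815e-05 q [-0.42  0.73  0.04  1.04  0.21  0.9 ]
tl (np.int64(218), np.int64(19)) tr (np.int64(336), np.int64(22)) width 0.0627 thin mid [ 0.5858 -0.0137] head 1.772 foot along 0.034 lat 0.0082
```

View pics/w5.png

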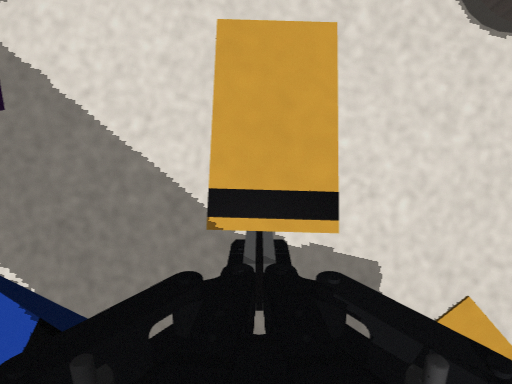

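The thin end (row 20) is 34 mm short of the foot, and the wedge sits about 8 mm to the right of the fingers. I'll move the push point to the right, turn 3° to the left, and continue.

Request:
step_arm(moves="0 -8 0 -2.1 0 0 0;0 -8 6 -2.1 0.8 0 -2.9;0 -8 11 -2.1 0.8 0 -2.9;0 -8 11 -2.1 0.8 0 -2.9")

```text
t: 18.1
position: [0.6133, -0.1294, -0.0314]
tool_rot: [-1.763, -2.333, -0.232]
contact_force: [-0.0, 0.2, 0.3]
opening: -0.0002
gripper_force: 0.0
```

Request:
step_arm(moves="0 4.8 0 1.3 0 0 0;0 9.7 0 2.6 0 0 0;0 14.5 0 3.9 0 0 0;0 19.3 0 5.2 0 0 0;0 24.2 0 6.5 0 0 0;0 29 0 7.8 0 0 0;0 33.8 0 9.1 0 0 0;0 33.8 0 9.1 0 0 0")

```text
t: 19.1
position: [0.603, -0.0947, -0.0313]
tool_rot: [-1.761, -2.333, -0.232]
contact_force: [-0.0, 0.8, 0.0]
opening: 0.0003
gripper_force: 0.0
```

```bash
python3 -c "
from h import *
wedge_wrist()"
```

```text
t 19.1 pos [ 0.603  -0.0947 -0.0313] yaw 1.8485 tilt [-0.072  0.25  -0.966] F [-0.04  0.8   0.03] op 0.00031614208137065267 q [-0.38  0.73  0.03  1.04  0.21  0.9 ]
tl (np.int64(200), np.int64(18)) tr (np.int64(319), np.int64(22)) width 0.0632 thin mid [0.5741 0.011 ] head 1.816 foot along 0.0076 lat 0.0013
```

Foot offset is 1 mm, and the thin end is at the foot. Next it goes under.

Request:
step_arm(moves="0 4.8 0 1.3 0 0 0;0 9.7 0 2.6 0 0 0;0 14.5 0 3.9 0 0 0;0 19.3 0 5.2 0 0 0;0 24.2 0 6.5 0 0 0;0 29 0 7.8 0 0 0;0 33.8 0 9.1 0 0 0;0 38.6 0 10.4 0 0 0;0 38.6 0 10.4 0 0 0")

```text
t: 20.27
position: [0.5938, -0.0593, -0.0312]
tool_rot: [-1.765, -2.336, -0.229]
contact_force: [2.3, -5.3, -1.8]
opening: 0.0001
gripper_force: 3.0
```

```bash
python3 -c "
from h import *
rep()
s=snap('top');h=cv2.cvtColor(s['img'],cv2.COLOR_RGB2HSV)
red=((h[...,0]<8)|(h[...,0]>172))&(h[...,1]>130)&(h[...,2]>60)
v,u=np.nonzero(red[165:205,195:225]);print('nut',u.mean()+195,v.mean()+165,len(u))
s=snap('scene');h=cv2.cvtColor(s['img'],cv2.COLOR_RGB2HSV)
red=((h[...,0]<8)|(h[...,0]>172))&(h[...,1]>130)&(h[...,2]>60)
v,u=np.nonzero(red[170:195,295:325]);print('nut scene',u.mean()+295,v.mean()+170,len(u))
for z in (.062,.072): print(proj(s,[.57,.0174,z]))
"
```

```text
t 20.275 pos [ 0.5938 -0.0593 -0.0312] yaw 1.8477 tilt [-0.069  0.245 -0.967] F [ 2.27 -5.28 -1.79] op 0.00011201368348393218 q [-0.33  0.69 -0.04  0.99  0.21  0.95]
nut 207.18867924528303 184.43396226415095 53
nut scene 309.11764705882354 179.23529411764707 34
[308.18343917 177.55561012]
[308.49260686 174.69526315]
```

Request:
step_arm(moves="0 2.9 0 0.8 0 0 0;0 5.8 0 1.6 0 0 0;0 8.7 0 2.3 0 0 0;0 11.6 0 3.1 0 0 0;0 14.5 0 3.9 0 0 0;0 17.4 0 4.7 0 0 0;0 17.4 0 4.7 0 0 0")

```text
t: 21.25
position: [0.5891, -0.0421, -0.0312]
tool_rot: [-1.765, -2.337, -0.229]
contact_force: [3.1, -5.4, -1.4]
opening: 0.0001
gripper_force: 3.3
```

Request:
step_arm(moves="0 1.9 0 0.5 0 0 0;0 3.9 0 1 0 0 0;0 3.9 0 1 0 0 0")

```text
t: 21.62
position: [0.588, -0.0384, -0.0312]
tool_rot: [-1.766, -2.337, -0.229]
contact_force: [2.1, -6.8, -2.3]
opening: 0.0001
gripper_force: 3.4
```

```bash
cat >> h.py <<'E'
def nut():
    for c,(u0,u1,v0,v1) in dict(top=(195,225,165,205),scene=(295,325,165,195)).items():
        s=snap(c);h=cv2.cvtColor(s['img'],cv2.COLOR_RGB2HSV)
        red=((h[...,0]<8)|(h[...,0]>172))&(h[...,1]>130)&(h[...,2]>60)
        v,u=np.nonzero(red[v0:v1,u0:u1]);print(c,u.mean()+u0,v.mean()+v0,len(u))
E
python3 -c "
from h import *
rep();nut()"
```

```text
t 21.625 pos [ 0.588  -0.0384 -0.0312] yaw 1.8475 tilt [-0.068  0.244 -0.967] F [ 2.09 -6.85 -2.3 ] op 0.0001157568742832898 q [-0.3   0.67 -0.08  0.97  0.21  0.98]
top 206.14 184.22 50
scene 309.8235294117647 178.08823529411765 34
```

Request:
step_arm(moves="0 1.9 0 0.5 0 0 0;0 3.9 0 1 0 0 0;0 3.9 0 1 0 0 0")

```text
t: 22.1
position: [0.5868, -0.0344, -0.0312]
tool_rot: [-1.766, -2.337, -0.229]
contact_force: [3.0, -5.9, -1.7]
opening: 0.0003
gripper_force: 3.3
```

Request:
step_arm(moves="0 1.9 0 0.5 0 0 0;0 1.9 0 0.5 0 0 0")

```text
t: 22.35
position: [0.5863, -0.0326, -0.0312]
tool_rot: [-1.766, -2.337, -0.229]
contact_force: [1.9, -6.3, -0.9]
opening: -0.0
gripper_force: 3.3
```

Request:
step_arm(moves="0 1.9 0 0.5 0 0 0;0 1.9 0 0.5 0 0 0")

```text
t: 22.6
position: [0.5863, -0.0321, -0.0312]
tool_rot: [-1.767, -2.338, -0.226]
contact_force: [2.2, -10.7, -2.5]
opening: -0.0003
gripper_force: 4.9
```

Request:
step_arm(moves="0 1.9 0 0.5 0 0 0;0 1.9 0 0.5 0 0 0")

```text
t: 22.85
position: [0.5864, -0.0318, -0.0312]
tool_rot: [-1.769, -2.34, -0.224]
contact_force: [2.6, -13.1, -3.4]
opening: -0.0004
gripper_force: 6.6
```

```bash
python3 -c "
from h import *
rep();nut()"
```

```text
t 22.85 pos [ 0.5864 -0.0318 -0.0312] yaw 1.8468 tilt [-0.067  0.239 -0.969] F [  2.64 -13.07  -3.37] op -0.00038066398844025835 q [-0.29  0.66 -0.09  0.95  0.21  0.99]
top 204.0625 183.25 16
scene 309.9142857142857 177.68571428571428 35
```

Request:
step_arm(moves="0 1.9 0 0.5 0 0 0;0 1.9 0 0.5 0 0 0")

```text
t: 23.2
position: [0.5864, -0.0315, -0.0312]
tool_rot: [-1.772, -2.342, -0.221]
contact_force: [4.9, -15.9, -2.0]
opening: 0.0004
gripper_force: 8.4
```

Request:
step_arm(moves="0 -10 0 -2.7 0 0 0;0 -29 0 -7.8 0 0 0;0 -58 0 -15.5 0 0 0;0 -72 0 -77 0 0 0;0 -70 0 -130 0 0 0;0 -70 0 -180 0 0 0;0 -70 -50 -180 0 0 0;0 -70 -110 -180 0 0 0;0 -100 -160 -180 0 0 0;0 -100 -160 -180 0 0 0")

```text
t: 24.45
position: [0.4657, -0.2079, 0.1165]
tool_rot: [-1.767, -2.326, -0.232]
contact_force: [-0.3, 0.3, -0.2]
opening: 0.0
gripper_force: 0.0
```

```bash
python3 -c "
from h import *
rep();nut();s=snap('scene');t=snap('top')
b=np.hstack([cv2.resize(x[:,:,::-1],(400,400),interpolation=cv2.INTER_CUBIC) for x in (s['img'][120:250,240:370],t['img'][120:250,160:290])])
cv2.imwrite('pics/end.png',b)"
```

```text
t 24.45 pos [ 0.4657 -0.2079  0.1165] yaw 1.842 tilt [-0.072  0.25  -0.965] F [-0.34  0.35 -0.16] op 8.042445327026554e-06 q [-0.65  0.47 -0.02  1.3   0.16  0.63]
top 206.35849056603774 184.32075471698113 53
scene 309.88235294117646 177.76470588235293 34
```

View pics/end.png

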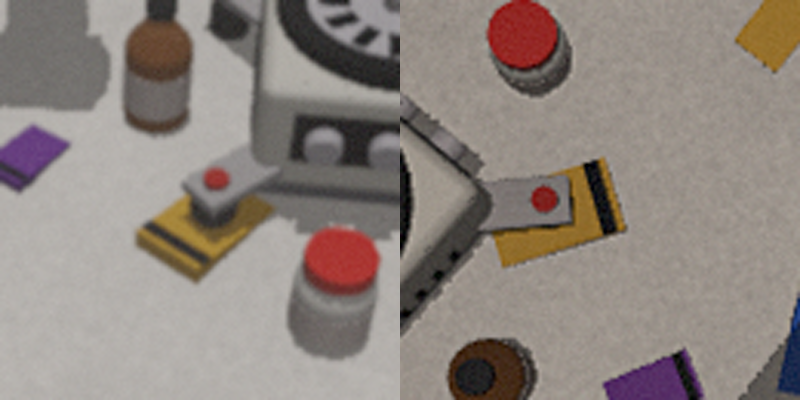

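The final picture shows the foot standing on the wedge near its centre line, with the hand clear and the neighbours in place. The nut has kept its height since the push stiffened, so I'm handing in.

```bash
python3 -c "
from h import *
print(env.job_done())"
```

```text
the job is handed in; nothing more can be done
None
```

The job is handed in with no verdict returned: the wedge is under the red-nut foot about 57 mm in from its thin end and near its centre line, the push stiffened to about 16 N as it should at level, and the hand is clear with no neighbour seen to move.

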